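# Oil the belt tensioner and hold it compressed

### The arm

A 6-joint arm with a two-finger parallel gripper is mounted at the origin on the work surface. World frame = base frame: x ahead of the robot, y to its left, z up, the work surface at z = 0. Lengths are in m, angles in degrees, forces in N, time in s.
With the tool pointing down it reaches from about 0.35 to 0.85 m from the base axis. Payload 8.1 kg.
Tool frame: the origin (TCP) lies between the finger pads; the fingertips stand 25 mm ahead of it and the grasp point (between the pads) lies 6 mm ahead of it; z points along the fingers, y is the line along which they close (so a half turn about z gives the same grasp; the last joint's range is limited). The gripper opens to 93 mm and grips with 3 to 60 N. Pads are 15 mm wide; open, the fingers measure 128 mm over their backs; the gripper's body (75 mm by 188 mm) begins 65 mm behind the grasp point.
Start: joints at [-74.565, 7.471, 85.268, -0, 87.261, -4.893], TCP at [0.208, -0.563, 0.244] pointing down, gripper open.
Joint ranges: [-169.43, 169.43], [-51.17, 129.36], [1.28, 143.12], [-76.62, 256.62], [0, 156.53], [-152.29, 152.29]. Speed limits (degrees/s): [136.94, 136.94, 159.86, 180, 180, 180].

### API

Orientations are given as [roll, pitch, yaw] about the fixed x, y, z axes, in that order (R = Rz(yaw) Ry(pitch) Rx(roll)).
In Python, from bench import r gives the robot as it stands.
- The arm moves only by the shell command python3 -m handwheel 'ROWS' [FORCE]. ROWS is JSON, a list of rows, each an object of numbers: "x", "y", "z": the shift along the world's x, y, z as a fraction of full scale; "ax", "ay", "az": the turn, a rotation vector about the world's x, y, z as a fraction of full scale; "grip": the opening, from -1 (shut) to 1 (fully open). In form: [{"x": .., "y": .., "z": .., "ax": .., "ay": .., "az": .., "grip": ..}, ...]. A call has exactly 5 rows; each row shifts and turns the commanded pose from where the row before left it; what a row does not reach is not made up. Full scale, the value 1, is 0.02 m for a shift and 5 degrees for a turn. A row lasts 1/12 s, in which the tool goes at most 41.7 mm and 7.16 degrees, less where a joint would pass 70% of its speed; a pose out of reach is approached as far as the arm can. A call with a number of a shift or a turn outside -1 to 1 is refused whole. A call with a gripper value outside its range is refused whole. The fingers move at their own pace and stop on an object; FORCE is the grip in N (left out, the last holds). Time passes only in rows, so rows that do not move let the fingers close, or fill a call up. It gives the time, the measured TCP pose, the force, the opening and the grip force at its end, in the units of the state.
- r.get_state(): the state, without advancing time (a new reading comes with each control period).
- r.snapshot(name): name is "scene" or "side" or "wrist"; returns (picture, depth): 384x512x3 uint8, blue, green, red; 384x512 float32, m along the optical axis (not along the pixel's ray), 0 where there is no reading.
- r.camera_params(name): a dict with "mtx" (3x3 intrinsics, pixels), "dist_coeffs" ([k1, k2, p1, p2, k3] as OpenCV has them; the pictures are not rectified), "pose" (4x4, takes a point from camera to world coordinates); the wrist camera has in their place "T_tool_cam" (4x4, takes a point from camera to tool coordinates, whose origin is the TCP and whose axes are the flange's). Camera axes: x right, y down, z forward; pixel columns grow to the right and rows downward; lengths in m; the calibration is good to about 2 mm. A picture is of the moment at which its call begins: read the wrist's pose just before it. camera_params takes no time and is no camera call.
- r.hand_in(): hands the job in; it is judged then, once.
Trained networks look in the newest picture that a camera, given by its name, has taken for a name from the list of things; names that differ only in an ending like _2 or _b are one class to them, and where a whole thing is asked for, a point or a joint stands for the part that bears it (a point fixed in the world has none). Each returns a list of dicts, best first, with "score" (0 to 1); they miss things now and then, are a little off and sometimes report something else, mostly with a low value. They report only what shows in the picture. A call takes as long as a camera call. They do not tell look-alikes from the thing itself.
- r.silhouettes(query, camera): "pixels" (384x512 bool, what is visible of it) and "pixel" ([row, column] in pixels, amid what is visible of it).
The state is a dict: "clock": time; "qpos": joint angles; "qvel": joint speeds; "effort": joint torques, N m; "tool_pos": TCP position; "eef_rot": TCP orientation; "wrist_force": force on the tool from outside, world axes, zero at the start; "ft_torque": the same for the moment, N m; "width": opening from 0.0 (shut) to 1.0 (fully open); "grip_force": force on a finger pad.
Only numpy, scipy, OpenCV 4.12 (cv2) and the standard library are available. Lean on these libraries where they do the work, as an engineer would, in place of code of your own. Each camera call takes 0.05 s, during which the arm holds its last target. There are 200 camera calls.

### The job

Oil the tensioner on the test fixture first: press the red nozzle cap of the fixed spray can right down and let it spring back up. Then push the tensioner arm back by its yellow tab, past the click, until its red pointer is over the green band (short of the red stop mark), and finish still holding it there with the gripper: do not let go. Leave the bushings, the gauge pin and the caliper where they are.

Things in the scene. Friction and masses are not known exactly. Their poses are not given: they have to be found in the camera images.
- nozzle_top (a point): Centre of the flat top of the red nozzle cap (28 mm diameter, 14 mm high) of a blue and white spray can (52 mm diameter) fixed in a round dark steel foot (88 mm diameter). 164 mm above the bench when up; sinks with the cap. A thin red straw leaves the cap's side, sloping down towards the tensioner, all of it below the cap's top.
- nozzle (a joint): Travel of the nozzle cap straight down in m: 0 up, 0.008 fully down. Spring return: 2 N to start, 6 N fully down. It counts as sprayed beyond about 0.005.
- fixture: Fixed grey plate 230 (x) x 250 (y) x 12 mm, origin at the centre of its underside. Carries the tensioner, and at its -y side a brass pawl slider between blue guides (36 mm above the bench). The spray can stands off its -y side. A green band and a red stop mark on its top lie under the pointer's sweep.
- pivot (a point): On the tensioner's vertical pivot axis, on the plate's top face (12 mm above the bench), at x 40, y -30 mm in the plate's frame; axes parallel to the plate's. The pivot hub is 32 mm in diameter and reaches 64 mm above the bench.
- tensioner_arm: Dark steel arm with black roller (34 mm diameter, 70 mm from pivot, top 58 mm above bench), yellow tab, red pointer at tip. Origin on pivot axis 12 mm above bench; x along the arm to the tab, z up. Bar 20 mm wide, 30 to 38 mm above bench. Tab: upright plate 34 (x) x 12 (y) mm, 30 to 78 mm above bench, centred at x = 120 mm. Push its +y face towards -y; or pinch it from above.
- tab_top (a point): Centre of the top of the yellow tab, 120 mm from the pivot axis and 78 mm above the bench; moves with the arm.
- tensioner (a joint): Arm angle, rad: 0 sprung out at rest, growing clockwise from above as pushed back. At 0 the arm points 110 deg anticlockwise from the plate's x axis. Spring at the tab: 5 N at 0, 11 N at 0.57, about 2 N more from 0.26 while its rounded tooth climbs the pawl, over the top (click) at 0.36, clear at 0.45. No lock: released, it springs back to 0. Green band 0.46 to 0.70; end stop (red mark) 0.75.
- bushing_a: Loose dark steel bushing standing upright, 50 mm outside, 34 mm bore, 80 mm high; origin at the centre of its underside. Not to be moved.
- bushing_b: Second bushing, same as the first. Not to be moved.
- gauge_pin: Loose bright ground steel pin standing upright, 32 mm diameter, 100 mm high; origin at the centre of its underside. Not to be moved.
- caliper: Loose digital caliper lying flat, beam 200 mm along its y axis, 15 mm high; origin under the middle of the beam. Not to be moved.
Not all that is in view belongs to the job. There is more than one size of the part that bears nozzle_top; the job needs the largest.

How it is judged (in metres and radians):
On the way, in this order (a step that is already met when the one before it is completed fails the run):
1. the nozzle cap is pressed right down (value of joint nozzle above 0.005 m), for 0.1 s.
2. the nozzle cap has sprung back up (value of joint nozzle below 0.001 m), for 0.1 s.
3. the tensioner arm is past its click, in the green band (value of joint tensioner between 0.46 and 0.71 rad), for 0.3 s.
At the end, for the whole second after the job is handed in: The tensioner arm stands still (under 0.08 rad/s) between 0.46 and 0.71 rad, past the click and short of the stop, held by the gripper with over 4 N, and the nozzle cap is up (all of step 3 and velocity of joint tensioner between -0.08 and 0.08 rad/s and contact force between any of the fingers, the arm and tensioner_arm above 4 N and value of joint nozzle below 0.001 m); the arm keeps its last pose, push and grip.
It fails at once if a bushing, the gauge pin or the caliper was moved more than 25 mm (distance of any of bushing_a, bushing_b, gauge_pin, caliper from where it was at the start of the episode above 0.025 m).
It fails at once if a bushing or the gauge pin was tipped over (angle between any of bushing_a, bushing_b, gauge_pin's own z axis and vertical above 0.5 rad).
It also fails if it takes over 42 s, if anything falls off the work surface, if the arm or the gripper's body presses on something with over 40 N, if the wrist force passes 120 N, or if a joint passes its speed limit or range.

## Working session

There is one attempt and no reset: what is moved stays moved. The work goes in short steps, Python scripts to look and compute and a shell command to move; the robot and the scene stay as the last step left them, time stands still between calls to the robot, and variables do not carry over. Pictures are saved under pics/ and viewed, at most 10 in all, crops included, and the job is handed in when it is done.

```bash
mkdir -p pics; ls
cat > h.py <<'E'
import numpy as np, cv2
from bench import r
def world(cam,P,px,depth):
    # px: Nx2 (row,col)
    px=np.atleast_2d(px).astype(float)
    d=depth[px[:,0].astype(int),px[:,1].astype(int)]
    u=cv2.undistortPoints(px[:,None,::-1].copy(),np.array(P['mtx']),np.array(P['dist_coeffs']))[:,0]
    c=np.c_[u*d[:,None],d]
    T=np.array(P['pose']); return c@T[:3,:3].T+T[:3,3], d
E
python3 - <<'E'
from h import *
for n in('scene','side'):
    im,d=r.snapshot(n); cv2.imwrite(f'pics/{n}0.png',im); np.savez(f'{n}0.npz',im=im,d=d)
    P=r.camera_params(n)
    for q in('nozzle_top','tab_top','tensioner_arm','fixture','bushing_a','gauge_pin','caliper'):
        for o in r.silhouettes(q,n):
            m=o['pixels']; px=np.argwhere(m); w,dd=world(n,P,px,d); w=w[dd>0]
            if len(w)<3: continue
            top=w[w[:,2]>np.percentile(w[:,2],97)-.004]
            print(n,q,round(o['score'],2),np.round(o['pixel']),len(px),'med',np.median(w,0).round(3),'top',top.mean(0).round(3),'rng',np.percentile(w,2,axis=0).round(3),np.percentile(w,98,axis=0).round(3))
print(r.get_state())
E
```

```text
pics
scene nozzle_top 0.64 [201. 178.] 184 med [ 0.557 -0.168  0.162] top [ 0.551 -0.171  0.164] rng [ 0.392 -0.184  0.001] [ 0.584 -0.099  0.165]
scene nozzle_top 0.64 [262. 108.] 131 med [ 0.629 -0.336  0.124] top [ 0.627 -0.336  0.126] rng [ 0.482 -0.346 -0.001] [ 0.637 -0.326  0.127]
scene tab_top 0.66 [221. 273.] 902 med [0.578 0.041 0.045] top [0.563 0.105 0.077] rng [ 0.557 -0.067  0.03 ] [0.597 0.12  0.078]
scene tensioner_arm 0.81 [221. 274.] 894 med [0.578 0.042 0.045] top [0.563 0.105 0.077] rng [ 0.557 -0.063  0.014] [0.597 0.12  0.078]
scene fixture 0.74 [180. 275.] 598 med [0.374 0.121 0.006] top [0.387 0.142 0.015] rng [ 0.32   0.011 -0.001] [0.434 0.185 0.017]
scene fixture 0.64 [232. 264.] 6896 med [0.58  0.019 0.012] top [0.573 0.048 0.064] rng [ 0.434 -0.105  0.005] [0.671 0.14  0.063]
scene fixture 0.48 [223. 273.] 879 med [0.577 0.042 0.046] top [0.563 0.105 0.077] rng [ 0.556 -0.064  0.03 ] [0.597 0.121 0.078]
scene bushing_a 0.71 [261. 348.] 895 med [0.764 0.128 0.057] top [0.755 0.136 0.078] rng [0.732 0.111 0.002] [0.778 0.158 0.08 ]
scene bushing_a 0.63 [190
[... 2214 characters left out ...]
0.002] [0.436 0.184 0.015]
{'clock': 0.8, 'qpos': array([-7.45639348e+01,  7.46979658e+00,  8.52681151e+01,  2.22904555e-04,
        8.72605215e+01, -4.89061947e+00]), 'qvel': array([ 0.12799641,  0.01717669, -0.06283622,  0.0218222 , -0.01933924,
        0.02463099]), 'effort': array([ 2.33129758e-03, -5.59699488e+01, -4.92024314e+01,  7.70628266e-02,
        2.25921592e-02, -4.18291825e-05]), 'tool_pos': array([ 0.20847189, -0.56262733,  0.24364649]), 'eef_rot': array([ 1.79998420e+02, -8.82640069e-05,  2.03266740e+01]), 'wrist_force': array([-0.50708742,  0.3307467 ,  0.04017776]), 'ft_torque': array([ 0.01498548, -0.01662522,  0.08062574]), 'grip_force': 0.0, 'width': 0.9975752981128582}
```

Run:
```python
from h import *
z=np.load('scene0.npz'); im,d=z['im'],z['d']
cv2.imwrite('pics/crop1.png',cv2.resize(im[130:330,70:400],None,fx=2.4,fy=2.4,interpolation=cv2.INTER_CUBIC))
for n in('scene','side'):
    z=np.load(n+'0.npz'); im,d=z['im'],z['d'];P=r.camera_params(n)
    px=np.argwhere(d>0); w,_=world(n,P,px,d)
    c=im[px[:,0],px[:,1]].astype(int); b,g,rr=c.T
    def rep(name,m):
        q=w[m][:,:2].astype(np.float32)
        if len(q)>4: print(n,name,m.sum(),'mean',w[m].mean(0).round(4),'rect',cv2.minAreaRect(q),'circ',cv2.minEnclosingCircle(q))
    near=lambda x,y,R:np.hypot(w[:,0]-x,w[:,1]-y)<R
    rep('cap',near(.55,-.171,.03)&(w[:,2]>.160)&(w[:,2]<.17))
    rep('tabtop',near(.56,.105,.04)&(w[:,2]>.073)&(w[:,2]<.084)&(rr>b+40))
    rep('hub',near(.59,0,.04)&(w[:,2]>.06)&(w[:,2]<.068))
    rep('plate',near(.56,.02,.2)&(w[:,2]>.009)&(w[:,2]<.0145)&(w[:,0]>.43))
    rep('straw',near(.55,-.171,.15)&(w[:,2]>.09)&(w[:,2]<.155)&(w[:,1]>-.145))
    rep('red stop',near(.56,.02,.2)&(w[:,2]>.009)&(w[:,2]<.017)&(rr>g+60)&(rr>b+60))
    rep('green',near(.56,.02,.2)&(w[:,2]>.009)&(w[:,2]<.017)&(g>rr+30)&(g>b+20))
```

```text
scene cap 106 mean [ 0.5509 -0.1714  0.1637] rect ((0.5497711300849915, -0.17177461087703705), (0.02722214162349701, 0.025608891621232033), 34.776912689208984) circ ((0.549338161945343, -0.1704254448413849), 0.014710009098052979)
scene tabtop 61 mean [0.5626 0.1053 0.0771] rect ((0.5615870952606201, 0.10614808648824692), (0.012907156720757484, 0.03406010940670967), 10.583142280578613) circ ((0.5614461898803711, 0.10612175613641739), 0.017432626336812973)
scene hub 33 mean [ 0.5813 -0.0119  0.0637] rect ((0.5805050134658813, -0.011752628721296787), (0.013687974773347378, 0.018152596428990364), 66.89833068847656) circ ((0.5805962085723877, -0.010865101590752602), 0.00947813130915165)
scene plate 5305 mean [0.5624 0.0164 0.0119] rect ((0.5715135931968689, 0.012217804789543152), (0.31202995777130127, 0.3656046986579895), 52.29158020019531) circ ((0.5692869424819946, 0.020716004073619843), 0.19959454238414764)
scene straw 47 mean [ 0.5745 -0.1192  0.1308] rect ((0.5738233923912048, -0.11892927438020706), (0.05488445982336998, 0.00615861639380455), 65.98334503173828) circ ((0.5742546916007
[... 1399 characters left out ...]
931713968515396)
side straw 33 mean [ 0.5646 -0.1275  0.1248] rect ((0.5686357021331787, -0.12326265126466751), (0.06896938383579254, 0.017598867416381836), 50.324398040771484) circ ((0.5621967315673828, -0.11792151629924774), 0.034587420523166656)
side red stop 15 mean [0.6483 0.1012 0.0125] rect ((0.6136296391487122, 0.09853328764438629), (0.09651722013950348, 0.020426953211426735), 2.7534759044647217) circ ((0.613353431224823, 0.10427514463663101), 0.04856472834944725)
side green 86 mean [0.634  0.1137 0.0123] rect ((0.6356203556060791, 0.11199143528938293), (0.02727753482758999, 0.04025563225150108), 63.03605270385742) circ ((0.6360053420066833, 0.1128232553601265), 0.021728595718741417)
```

View pics/crop1.png

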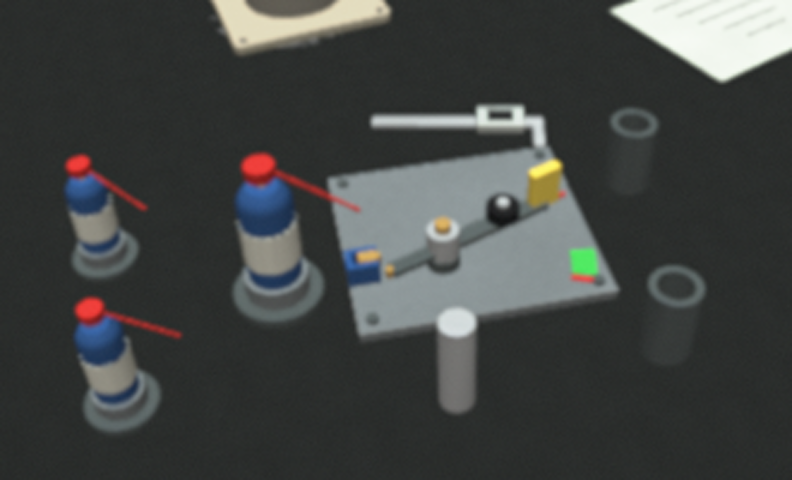

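View pics/side0.png

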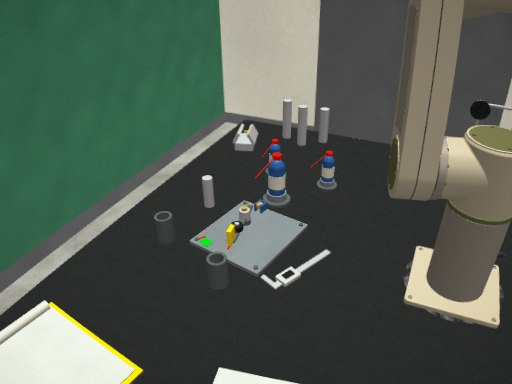

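Three cans: the small ones at crop (78,165) and (90,310), scene about [199,102] and [259,108], with tops at 126 mm. The large one is at crop (258,165), scene [199,178], with its top at 164 mm and its straw pointing at the tensioner. The enlarged crop confirms that the large can fits the description. The yellow tab is at crop (544,183) and the green band at (584,262). The bushings, pin and caliper are clear of the path.

The cap is at about (0.549, -0.171), the tab at (0.5605, 0.106) and the pivot at (0.580, -0.012). The arm points at 99.4°.

```bash
python3 -m handwheel '[{"x":0.85,"y":0.98,"az":0.79,"grip":-1},{"x":0.85,"y":0.98,"az":0.79,"grip":-1},{"x":0.85,"y":0.98,"az":0.79,"grip":-1},{"x":0.85,"y":0.98,"az":0.79,"grip":-1},{"x":0.85,"y":0.98,"az":0.79,"grip":-1}]' 20
python3 -m handwheel '[{"x":0.85,"y":0.98,"az":0.79,"grip":-1},{"x":0.85,"y":0.98,"az":0.79,"grip":-1},{"x":0.85,"y":0.98,"az":0.79,"grip":-1},{"x":0.85,"y":0.98,"az":0.79,"grip":-1},{"x":0.85,"y":0.98,"az":0.79,"grip":-1}]'
python3 -m handwheel '[{"x":0.85,"y":0.98,"az":0.79,"grip":-1},{"x":0.85,"y":0.98,"az":0.79,"grip":-1},{"x":0.85,"y":0.98,"az":0.79,"grip":-1},{"x":0.85,"y":0.98,"az":0.79,"grip":-1},{"x":0.85,"y":0.98,"az":0.79,"grip":-1}]'
python3 -m handwheel '[{"x":0.85,"y":0.98,"az":0.79,"grip":-1},{"x":0.85,"y":0.98,"az":0.79,"grip":-1},{"x":0.85,"y":0.98,"az":0.79,"grip":-1},{"x":0.85,"y":0.98,"az":0.79,"grip":-1},{"x":0.85,"y":0.98,"az":0.79,"grip":-1}]'
```

```text
invalid input at $[0]: expected keys x, y, z, ax, ay, az, grip
invalid input at $[0]: expected keys x, y, z, ax, ay, az, grip
invalid input at $[0]: expected keys x, y, z, ax, ay, az, grip
invalid input at $[0]: expected keys x, y, z, ax, ay, az, grip
```

```bash
python3 -m handwheel '[{"x":0.85,"y":0.98,"z":0,"ax":0,"ay":0,"az":0.79,"grip":-1},{"x":0.85,"y":0.98,"z":0,"ax":0,"ay":0,"az":0.79,"grip":-1},{"x":0.85,"y":0.98,"z":0,"ax":0,"ay":0,"az":0.79,"grip":-1},{"x":0.85,"y":0.98,"z":0,"ax":0,"ay":0,"az":0.79,"grip":-1},{"x":0.85,"y":0.98,"z":0,"ax":0,"ay":0,"az":0.79,"grip":-1}]' 20
python3 -m handwheel '[{"x":0.85,"y":0.98,"z":0,"ax":0,"ay":0,"az":0.79,"grip":-1},{"x":0.85,"y":0.98,"z":0,"ax":0,"ay":0,"az":0.79,"grip":-1},{"x":0.85,"y":0.98,"z":0,"ax":0,"ay":0,"az":0.79,"grip":-1},{"x":0.85,"y":0.98,"z":0,"ax":0,"ay":0,"az":0.79,"grip":-1},{"x":0.85,"y":0.98,"z":0,"ax":0,"ay":0,"az":0.79,"grip":-1}]'
```

```text
clock: 1.22
tool_pos: [0.294, -0.4637, 0.2437]
eef_rot: [180.0, 0.0, 40.3]
wrist_force: [0.0, -0.1, -0.3]
width: 0.692
grip_force: 0.0
clock: 1.63
tool_pos: [0.3792, -0.3656, 0.2438]
eef_rot: [180.0, 0.0, 60.0]
wrist_force: [-0.2, -0.3, -0.6]
width: 0.329
grip_force: 0.0
```

```bash
python3 -m handwheel '[{"x":0.85,"y":0.97,"z":0,"ax":0,"ay":0,"az":0.79,"grip":-1},{"x":0.85,"y":0.97,"z":0,"ax":0,"ay":0,"az":0.79,"grip":-1},{"x":0.85,"y":0.97,"z":0,"ax":0,"ay":0,"az":0.79,"grip":-1},{"x":0.85,"y":0.97,"z":0,"ax":0,"ay":0,"az":0.79,"grip":-1},{"x":0.85,"y":0.97,"z":0,"ax":0,"ay":0,"az":0.79,"grip":-1}]' 20
python3 -m handwheel '[{"x":0.85,"y":0.97,"z":0,"ax":0,"ay":0,"az":0.79,"grip":-1},{"x":0.85,"y":0.97,"z":0,"ax":0,"ay":0,"az":0.79,"grip":-1},{"x":0.85,"y":0.97,"z":0,"ax":0,"ay":0,"az":0.79,"grip":-1},{"x":0.85,"y":0.97,"z":0,"ax":0,"ay":0,"az":0.79,"grip":-1},{"x":0.85,"y":0.97,"z":0,"ax":0,"ay":0,"az":0.79,"grip":-1}]'
python3 -m handwheel '[{"x":0,"y":0,"z":-0.6,"ax":0,"ay":0,"az":0,"grip":-1},{"x":0,"y":0,"z":-0.6,"ax":0,"ay":0,"az":0,"grip":-1},{"x":0,"y":0,"z":-0.6,"ax":0,"ay":0,"az":0,"grip":-1},{"x":0,"y":0,"z":-0.4,"ax":0,"ay":0,"az":0,"grip":-1},{"x":0,"y":0,"z":0,"ax":0,"ay":0,"az":0,"grip":-1}]'
python3 - <<'E'
from h import *
im,d=r.snapshot('scene'); cv2.imwrite('pics/press1.png',cv2.resize(im[100:260,100:300],None,fx=3,fy=3))
E
```

```text
clock: 2.05
tool_pos: [0.4642, -0.2686, 0.2438]
eef_rot: [180.0, 0.0, 79.8]
wrist_force: [-0.4, -0.8, 0.3]
width: 0.011
grip_force: 0.0
clock: 2.47
tool_pos: [0.5493, -0.1715, 0.2438]
eef_rot: [180.0, 0.0, 99.5]
wrist_force: [0.6, -0.5, 0.5]
width: 0.003
grip_force: 0.0
clock: 2.88
tool_pos: [0.5463, -0.1729, 0.1962]
eef_rot: [-179.7, -0.1, 99.2]
wrist_force: [0.6, 1.0, -0.9]
width: -0.0
grip_force: 0.0
```

View pics/press1.png

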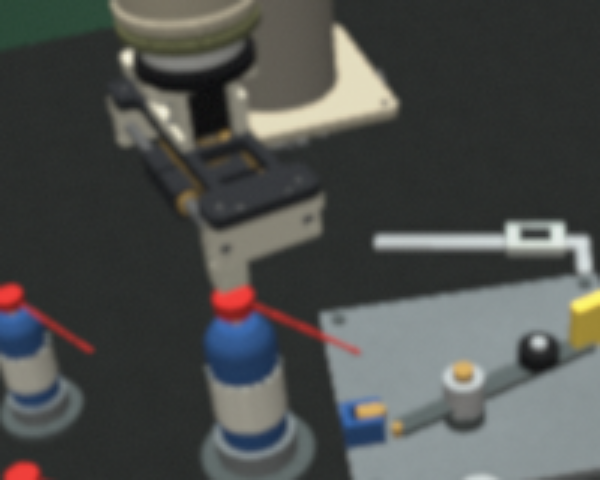

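The closed fingertips at crop (233,285) are directly over the red cap of the large can at (233,300). I'll check the settled pose.

```bash
python3 -m handwheel '[{"x":0.1,"y":0,"z":-0.2,"ax":0,"ay":0,"az":0,"grip":-1},{"x":0,"y":0,"z":0,"ax":0,"ay":0,"az":0,"grip":-1},{"x":0,"y":0,"z":0,"ax":0,"ay":0,"az":0,"grip":-1},{"x":0,"y":0,"z":0,"ax":0,"ay":0,"az":0,"grip":-1},{"x":0,"y":0,"z":0,"ax":0,"ay":0,"az":0,"grip":-1}]'
```

```text
clock: 3.35
tool_pos: [0.5507, -0.1728, 0.1962]
eef_rot: [180.0, 0.0, 99.3]
wrist_force: [0.1, 1.2, -0.2]
width: 0.005
grip_force: 0.0
```

```bash
python3 -m handwheel '[{"x":0,"y":0.1,"z":-0.2,"ax":0,"ay":0,"az":0,"grip":-1},{"x":0,"y":0,"z":-0.15,"ax":0,"ay":0,"az":0,"grip":-1},{"x":0,"y":0,"z":-0.15,"ax":0,"ay":0,"az":0,"grip":-1},{"x":0,"y":0,"z":0,"ax":0,"ay":0,"az":0,"grip":-1},{"x":0,"y":0,"z":0,"ax":0,"ay":0,"az":0,"grip":-1}]'
```

```text
clock: 3.77
tool_pos: [0.5507, -0.1704, 0.1858]
eef_rot: [180.0, -0.0, 99.3]
wrist_force: [0.1, 1.6, 3.4]
width: 0.001
grip_force: 1.8
```

```bash
python3 -m handwheel '[{"x":0,"y":0,"z":-0.1,"ax":0,"ay":0,"az":0,"grip":-1},{"x":0,"y":0,"z":-0.1,"ax":0,"ay":0,"az":0,"grip":-1},{"x":0,"y":0,"z":0,"ax":0,"ay":0,"az":0,"grip":-1},{"x":0,"y":0,"z":0,"ax":0,"ay":0,"az":0,"grip":-1},{"x":0,"y":0,"z":0,"ax":0,"ay":0,"az":0,"grip":-1}]'
```

```text
clock: 4.18
tool_pos: [0.5507, -0.1705, 0.182]
eef_rot: [180.0, -0.0, 99.3]
wrist_force: [0.5, 2.2, 6.7]
width: 0.009
grip_force: 2.8
```

```bash
python3 -m handwheel '[{"x":0,"y":0,"z":-0.08,"ax":0,"ay":0,"az":0,"grip":-1},{"x":0,"y":0,"z":0,"ax":0,"ay":0,"az":0,"grip":-1},{"x":0,"y":0,"z":0,"ax":0,"ay":0,"az":0,"grip":-1},{"x":0,"y":0,"z":0,"ax":0,"ay":0,"az":0,"grip":-1},{"x":0,"y":0,"z":0,"ax":0,"ay":0,"az":0,"grip":-1}]'
```

```text
clock: 4.6
tool_pos: [0.5508, -0.1705, 0.1812]
eef_rot: [179.9, 0.0, 99.3]
wrist_force: [-3.2, 3.5, 11.0]
width: 0.003
grip_force: 5.4
```

```bash
python3 -m handwheel '[{"x":0,"y":0,"z":0.4,"ax":0,"ay":0,"az":0,"grip":-1},{"x":0,"y":0,"z":0.8,"ax":0,"ay":0,"az":0,"grip":-1},{"x":0,"y":0,"z":0.8,"ax":0,"ay":0,"az":0,"grip":-1},{"x":0,"y":0,"z":0,"ax":0,"ay":0,"az":0,"grip":-1},{"x":0,"y":0,"z":0,"ax":0,"ay":0,"az":0,"grip":-1}]'
python3 - <<'E'
from h import *
im,d=r.snapshot('scene');P=r.camera_params('scene')
px=np.argwhere(d>0); w,_=world('scene',P,px,d); c=im[px[:,0],px[:,1]].astype(int)
m=(np.hypot(w[:,0]-.55,w[:,1]+.171)<.02)&(w[:,2]>.13)&(w[:,2]<.17)&(c[:,2]>c[:,0]+60)
print(np.percentile(w[m,2],[50,75,90,95]))
E
```

```text
clock: 5.02
tool_pos: [0.5508, -0.171, 0.2204]
eef_rot: [179.9, 0.1, 99.3]
wrist_force: [0.4, 0.5, 0.0]
width: 0.004
grip_force: 0.0
[0.16326616 0.16446395 0.16530194 0.16568125]
```

```bash
python3 -m handwheel '[{"x":0,"y":0.92,"z":0,"ax":0,"ay":0,"az":0,"grip":-0.2},{"x":0,"y":0.92,"z":0,"ax":0,"ay":0,"az":0,"grip":-0.2},{"x":0,"y":0.92,"z":0,"ax":0,"ay":0,"az":0,"grip":-0.2},{"x":0.1,"y":0.92,"z":0,"ax":0,"ay":0,"az":0,"grip":-0.2},{"x":0,"y":0.92,"z":0,"ax":0,"ay":0,"az":0,"grip":-0.2}]'
python3 -m handwheel '[{"x":0.1,"y":0.92,"z":0,"ax":0,"ay":0,"az":0,"grip":-0.2},{"x":0,"y":0.92,"z":0,"ax":0,"ay":0,"az":0,"grip":-0.2},{"x":0.1,"y":0.92,"z":0,"ax":0,"ay":0,"az":0,"grip":-0.2},{"x":0,"y":0.92,"z":0,"ax":0,"ay":0,"az":0,"grip":-0.2},{"x":0.1,"y":0.92,"z":0,"ax":0,"ay":0,"az":0,"grip":-0.2}]'
python3 -m handwheel '[{"x":0.1,"y":0.92,"z":0,"ax":0,"ay":0,"az":0,"grip":-0.2},{"x":0,"y":0.92,"z":0,"ax":0,"ay":0,"az":0,"grip":-0.2},{"x":0,"y":0.92,"z":0,"ax":0,"ay":0,"az":0,"grip":-0.2},{"x":0,"y":0.92,"z":0,"ax":0,"ay":0,"az":0,"grip":-0.2},{"x":0,"y":0.92,"z":0,"ax":0,"ay":0,"az":0,"grip":-0.2}]'
python3 -m handwheel '[{"x":0,"y":0,"z":-0.8,"ax":0,"ay":0,"az":0,"grip":-0.2},{"x":0,"y":0,"z":-0.8,"ax":0,"ay":0,"az":0,"grip":-0.2},{"x":0,"y":0,"z":-0.8,"ax":0,"ay":0,"az":0,"grip":-0.2},{"x":0,"y":0,"z":-0.8,"ax":0,"ay":0,"az":0,"grip":-0.2},{"x":0,"y":0,"z":0,"ax":0,"ay":0,"az":0,"grip":-0.2}]'
python3 -m handwheel '[{"x":0,"y":0,"z":0,"ax":0,"ay":0,"az":0,"grip":-0.2},{"x":0,"y":0,"z":0,"ax":0,"ay":0,"az":0,"grip":-0.2},{"x":0,"y":0,"z":0,"ax":0,"ay":0,"az":0,"grip":-0.2},{"x":0,"y":0,"z":0,"ax":0,"ay":0,"az":0,"grip":-0.2},{"x":0,"y":0,"z":0,"ax":0,"ay":0,"az":0,"grip":-0.2}]'
python3 - <<'E'
from h import *
im,d=r.snapshot('scene'); cv2.imwrite('pics/tab1.png',cv2.resize(im[100:280,170:390],None,fx=3,fy=3))
E
```

```text
clock: 5.48
tool_pos: [0.5516, -0.0777, 0.218]
eef_rot: [-179.9, -0.1, 99.3]
wrist_force: [0.5, 0.9, -0.3]
width: 0.314
grip_force: 0.0
clock: 5.9
tool_pos: [0.5573, 0.0142, 0.218]
eef_rot: [-179.8, -0.0, 99.3]
wrist_force: [-0.4, -0.4, 0.5]
width: 0.399
grip_force: 0.0
clock: 6.32
tool_pos: [0.5595, 0.1061, 0.2179]
eef_rot: [-179.8, -0.0, 99.3]
wrist_force: [0.4, 0.9, 1.0]
width: 0.401
grip_force: 0.0
clock: 6.73
tool_pos: [0.5571, 0.105, 0.1503]
eef_rot: [-179.5, -0.0, 99.3]
wrist_force: [-1.1, -0.2, -1.7]
width: 0.397
grip_force: 0.0
clock: 7.15
tool_pos: [0.561, 0.1054, 0.157]
eef_rot: [179.9, 0.0, 99.3]
wrist_force: [-0.1, 0.5, -0.3]
width: 0.402
grip_force: 0.0
```

View pics/tab1.png

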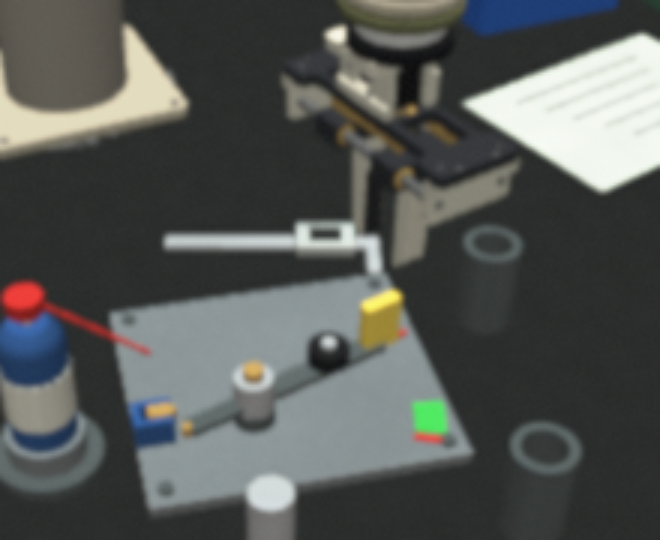

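The cap is back at 164 mm. The fingers are over the yellow tab (crop 380,320) and straddle it. I'll go down to z ≈ 0.070.

```bash
python3 -m handwheel '[{"x":0,"y":0,"z":-0.6,"ax":0,"ay":0,"az":0,"grip":-0.2},{"x":0,"y":0,"z":-0.6,"ax":0,"ay":0,"az":0,"grip":-0.2},{"x":0,"y":0,"z":-0.6,"ax":0,"ay":0,"az":0,"grip":-0.2},{"x":0,"y":0,"z":-0.6,"ax":0,"ay":0,"az":0,"grip":-0.2},{"x":0,"y":0,"z":-0.3,"ax":0,"ay":0,"az":0,"grip":-0.2}]'
python3 -m handwheel '[{"x":0,"y":0,"z":-0.4,"ax":0,"ay":0,"az":0,"grip":-0.2},{"x":0,"y":0,"z":-0.4,"ax":0,"ay":0,"az":0,"grip":-0.2},{"x":0,"y":0,"z":-0.4,"ax":0,"ay":0,"az":0,"grip":-0.2},{"x":0,"y":0,"z":-0.4,"ax":0,"ay":0,"az":0,"grip":-0.2},{"x":0,"y":0,"z":0,"ax":0,"ay":0,"az":0,"grip":-0.2}]'
python3 -m handwheel '[{"x":0,"y":0,"z":0,"ax":0,"ay":0,"az":0,"grip":-1},{"x":0,"y":0,"z":0,"ax":0,"ay":0,"az":0,"grip":-1},{"x":0,"y":0,"z":0,"ax":0,"ay":0,"az":0,"grip":-1},{"x":0,"y":0,"z":0,"ax":0,"ay":0,"az":0,"grip":-1},{"x":0,"y":0,"z":0,"ax":0,"ay":0,"az":0,"grip":-1}]' 25
python3 - <<'E'
from h import *
import json
s=r.get_state();print(s['tool_pos'],s['eef_rot'])
im,d=r.snapshot('scene'); cv2.imwrite('pics/tab2.png',cv2.resize(im[100:280,170:390],None,fx=3,fy=3))
E
```

```text
clock: 7.62
tool_pos: [0.5587, 0.1052, 0.0987]
eef_rot: [-179.8, -0.0, 99.3]
wrist_force: [-0.4, 0.7, 0.8]
width: 0.403
grip_force: 0.0
clock: 8.03
tool_pos: [0.5593, 0.1053, 0.068]
eef_rot: [-179.9, -0.0, 99.3]
wrist_force: [-0.7, 0.2, -0.5]
width: 0.396
grip_force: 0.0
clock: 8.45
tool_pos: [0.5602, 0.1053, 0.0706]
eef_rot: [-180.0, -0.0, 99.3]
wrist_force: [-5.4, -0.2, 5.7]
width: 0.126
grip_force: 25.0
[0.56020908 0.10534889 0.07060319] [-1.79963991e+02 -3.23578032e-04  9.93275484e+01]
```

View pics/tab2.png

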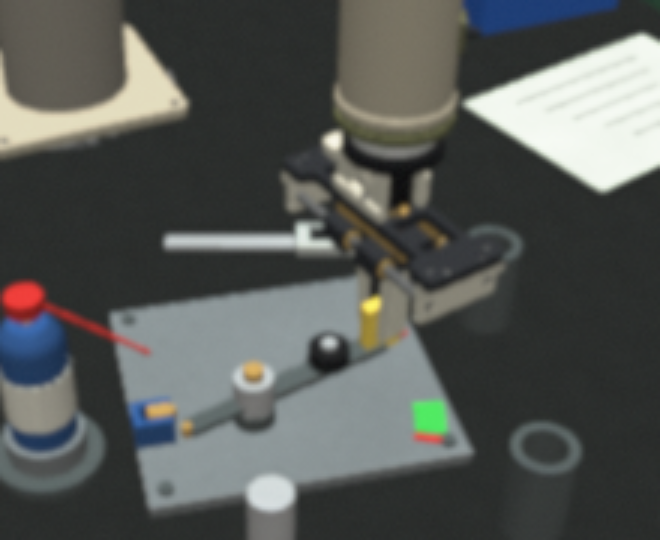

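The tab is gripped at crop (372,320), 12 mm wide at 25 N. I'll swing it clockwise about the pivot by about 34° in three arcs.

```bash
python3 -m handwheel '[{"x":0.24,"y":0.06,"z":0,"ax":0,"ay":0,"az":-0.46,"grip":-1},{"x":0.24,"y":0.04,"z":0,"ax":0,"ay":0,"az":-0.46,"grip":-1},{"x":0.24,"y":0.02,"z":0,"ax":0,"ay":0,"az":-0.46,"grip":-1},{"x":0.24,"y":0,"z":0,"ax":0,"ay":0,"az":-0.46,"grip":-1},{"x":0.24,"y":-0.01,"z":0,"ax":0,"ay":0,"az":-0.46,"grip":-1}]' 30
```

```text
clock: 8.92
tool_pos: [0.5841, 0.1069, 0.0706]
eef_rot: [-179.9, 0.1, 87.7]
wrist_force: [-6.9, -4.3, 6.4]
width: 0.127
grip_force: 30.0
```

```bash
python3 -m handwheel '[{"x":0.24,"y":-0.01,"z":0,"ax":0,"ay":0,"az":-0.46,"grip":-1},{"x":0.24,"y":-0.02,"z":0,"ax":0,"ay":0,"az":-0.46,"grip":-1},{"x":0.24,"y":-0.03,"z":0,"ax":0,"ay":0,"az":-0.46,"grip":-1},{"x":0.24,"y":-0.04,"z":0,"ax":0,"ay":0,"az":-0.46,"grip":-1},{"x":0.23,"y":-0.05,"z":0,"ax":0,"ay":0,"az":-0.46,"grip":-1}]'
python3 -m handwheel '[{"x":0.23,"y":-0.06,"z":0,"ax":0,"ay":0,"az":-0.46,"grip":-1},{"x":0.23,"y":-0.07,"z":0,"ax":0,"ay":0,"az":-0.46,"grip":-1},{"x":0.23,"y":-0.08,"z":0,"ax":0,"ay":0,"az":-0.46,"grip":-1},{"x":0.22,"y":-0.09,"z":0,"ax":0,"ay":0,"az":-0.46,"grip":-1},{"x":0.22,"y":-0.1,"z":0,"ax":0,"ay":0,"az":-0.46,"grip":-1}]'
python3 -m handwheel '[{"x":0,"y":0,"z":0,"ax":0,"ay":0,"az":0,"grip":-1},{"x":0,"y":0,"z":0,"ax":0,"ay":0,"az":0,"grip":-1},{"x":0,"y":0,"z":0,"ax":0,"ay":0,"az":0,"grip":-1},{"x":0,"y":0,"z":0,"ax":0,"ay":0,"az":0,"grip":-1},{"x":0,"y":0,"z":0,"ax":0,"ay":0,"az":0,"grip":-1}]'
python3 - <<'E'
from h import *
im,d=r.snapshot('scene'); cv2.imwrite('pics/end1.png',cv2.resize(im[130:310,170:390],None,fx=3,fy=3))
im,d=r.snapshot('side'); cv2.imwrite('pics/end2.png',cv2.resize(im[170:310,140:320],None,fx=4,fy=4))
E
```

```text
clock: 9.33
tool_pos: [0.6075, 0.1037, 0.0705]
eef_rot: [-179.9, 0.1, 76.2]
wrist_force: [-9.2, -5.1, 8.1]
width: 0.129
grip_force: 30.0
clock: 9.75
tool_pos: [0.6298, 0.0959, 0.0705]
eef_rot: [-179.9, 0.1, 64.7]
wrist_force: [-10.8, -2.5, 9.0]
width: 0.127
grip_force: 30.1
clock: 10.17
tool_pos: [0.6296, 0.096, 0.0706]
eef_rot: [-179.9, 0.1, 64.8]
wrist_force: [-9.5, -3.0, 8.7]
width: 0.129
grip_force: 30.1
```

View pics/end1.png

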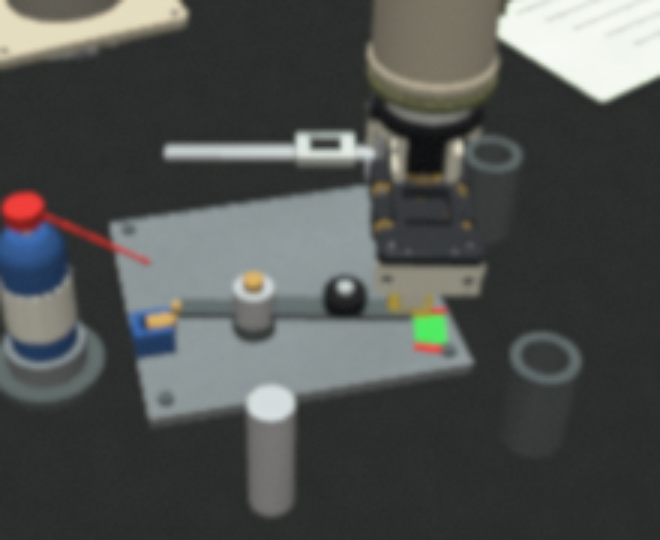

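View pics/end2.png

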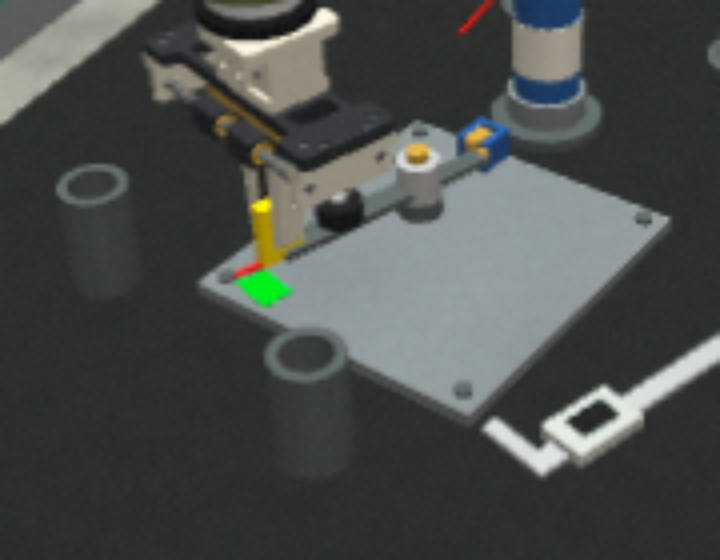

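Both views show the arm past the pawl, with its tip at the green band. The pointer is at end1 (432,310) and the band at (430,330); the pointer stands above the plate, so the view shifts it. The gripper has turned 34.5°, or about 0.60 rad. That is inside the band, with a steady spring load of about 10 N. Nothing else has moved.

```bash
python3 -c "
from bench import r
print(r.hand_in())"
```

```text
the job is handed in; nothing more can be done
None
```

I handed the job in with the nozzle pressed fully down and sprung back up, and the gripper still holding the tensioner arm at about 0.60 rad (inside the green band) with a 30 N grip; the hand-in returned no verdict.

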